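Hang the two-holed soap dish on the rack's twin pins

TASK

Hang the soap dish whose upright back plate has two square holes on the small chrome rack, with one of the rack's two pins through each hole. Slide it back along the pins until the back plate hangs upright against the rack, tray towards the robot, then let go. Leave the other dish and the mug where they stand.

Things in the scene. Friction and masses are not known exactly. Their poses are not given: they have to be found in the camera images.
- soap_dish: All in mm. White loose dish, 0.17-0.35 kg: tray 130 mm wide (y), 22 high, and a back plate 130 wide, 125 high, 8 thick (x -4 to 4), solid above z 86: pinch there at y 0. TWO holes in the plate, y +-40, 28 wide, z 54 to 86. Origin: underside, below mid-plate. +x out of the plate's back; tray reaches x -72. Hung home, its origin is at x -9, y within 10, z 52 in the rack's frame, axes parallel.
- rack: All in mm. Fixed chrome rack. Origin on the sill under its front frame; x rearward, y along frame. Frame at x 0: uprights at y +-85 mm, 10 mm thick rails at z 70 and 130. Two 8 mm pins start at y +-40, z 130 and point to -x, rising 15 degrees to tips at x -43, z 142. Only the pins stand above z 135. Shelf behind (to x 145) holds a teapot lid and a bottle opener, below z 65.
- sponge_dish: The other white plastic dish, a bystander: similar but smaller, 105 mm wide, back plate 105 mm high with only ONE hole (28 mm wide) in the middle. Origin and axes as for the soap dish. Leave it.
- mug: Red enamel mug, 82 mm across and 88 mm high, handle to its +y; origin at the centre of its underside. Bystander, leave it.
Not all that is in view belongs to the job. What is shaped like the soap_dish but turquoise is not meant.

How it is judged:
On the way:
1. the soap dish is lifted clear of the sill (height (world z) of soap_dish above 0.035 m), for 0.2 s.
At the end, for the whole second after the job is handed in: The soap dish hangs at rest with both pins through its holes: its origin, in the rack's frame, at x -30 to 5 mm, y within 20 mm, z 40 to 66 mm; tilted less than 11 degrees and turned less than 11 degrees from the rack (x of soap_dish in the frame of rack between -0.03 and 0.005 m and y of soap_dish in the frame of rack between -0.02 and 0.02 m and z of soap_dish in the frame of rack between 0.04 and 0.066 m and angle between soap_dish's own z axis and vertical below 0.19 rad and angle between the x axis of soap_dish and the x axis of rack, either way round below 0.19 rad and linear speed of soap_dish below 0.02 m/s and angular speed of soap_dish below 0.2 rad/s); the robot touches nothing.
It fails at once if the other dish is moved more than 30 mm (distance of sponge_dish from where it was at the start of the episode above 0.03 m).
It fails at once if the mug is moved more than 30 mm (distance of mug from where it was at the start of the episode above 0.03 m).
It also fails if it takes over 42 s, if anything falls off the work surface, if the arm or the gripper's body presses on something with over 40 N, if the wrist force passes 120 N, or if a joint passes its speed limit or range.

ROBOT

A 7-joint arm with a two-finger parallel gripper is mounted at the origin on the work surface. World frame = base frame: x ahead of the robot, y to its left, z up, the work surface at z = 0. Lengths are in m, angles in rad, forces in N, time in s.
With the tool pointing down it reaches from about 0.425 to 0.875 m from the base axis. Payload 4.7 kg.
Tool frame: the origin (TCP) lies at the very end of the fingers, on their centre line; the grasp point (between the pads) lies behind it (grip_depth is the z of the grasp point in the tool frame, in m); z points along the fingers, y is the line along which they close (so a half turn about z gives the same grasp; the last joint's range is limited). The gripper opens to 85 mm and grips with 20 to 120 N. Pads are 22 mm wide; open, the fingers measure 114 mm over their backs; the gripper's body (76 mm by 85 mm) begins 54 mm behind the grasp point. The pads swing forward as they close: fully open they stand 13 mm farther back than shut.
Start: joints at [-1.269, 0.321, -0.07, 1.45, 0.023, 1.371, -0.057], TCP at [0.185, 0.623, 0.231] pointing down, gripper open.
Joint ranges: [-2.86, 2.86], [-0.3, 2.09], [-1.38, 1.24], [0.06, 2.45], [-1.56, 4.7], [0.09, 2.05], [-2.69, 2.69]. Speed limits (rad/s): [2.57, 2.57, 3.14, 3.14, 3.14, 3.14, 3.14].

INTERFACE

Orientations are given as a unit quaternion [x, y, z, w].
In Python, from rig import sense, read_camera, close_job, grip_depth gives the robot as it stands.
- The arm moves only by the tool step_arm, never from a script. Its argument "series" is a list of rows, each a list of 7 numbers: the shift along the tool's x, y, z in mm, then the turn, a rotation vector about the tool's x, y, z in degrees, then the closure in counts, from 0 (fully open) to 255 (shut). A call has 1 to 10 rows; each row shifts and turns the commanded pose from where the row before left it, along the tool's axes as they then stand; what a row does not reach is not made up. A row lasts 1/8 s, in which the tool goes at most 62.5 mm and 10.7 degrees, less where a joint would pass 70% of its speed; a pose out of reach is approached as far as the arm can. A call with a gripper value outside its range is refused whole. The fingers move at their own pace and stop on an object; the grip force is fixed at half the most. Time passes only in rows, so rows that do not move let the fingers close. It gives the time, the measured TCP pose, the force, the opening and the grip force at its end, in the units of the state.
- sense(): the state, without advancing time (a new reading comes with each control period).
- read_camera(name): name is "scene" or "top" or "wrist"; returns a dict with "pixels" (420x560x3 uint8, blue, green, red), "fx", "fy", "cx", "cy" (pixels), "R" (3x3) and "t" (3): a world point X has camera coordinates R X + t. Camera axes: x right, y down, z forward; pixel columns grow to the right and rows downward; lengths in m; the calibration is good to about 2 mm. A picture is of the moment at which its call begins. There is no depth.
- close_job(): hands the job in; it is judged then, once.
The state is a dict: "t": time; "joints": joint angles; "qvel": joint speeds; "joint_efforts": joint torques, N m; "tcp_pos": TCP position; "orientation": TCP orientation; "force": force on the tool from outside, world axes, zero at the start; "wrist_torque": the same for the moment, N m; "gripper_width": opening from 0.0 (shut) to 1.0 (fully open); "grip_force": force on a finger pad.
Only numpy, scipy, OpenCV 4.12 (cv2) and the standard library are available. Lean on these libraries where they do the work, as an engineer would, in place of code of your own. Each camera call takes 0.05 s, during which the arm holds its last target. There are 200 camera calls.

## Working session

There is one attempt and no reset: what is moved stays moved. The work goes in short steps, Python scripts to look and compute and a tool call to move; the robot and the scene stay as the last step left them, time stands still between calls to the robot, and variables do not carry over. Pictures are saved under pics/ and viewed, at most 10 in all, crops included, and the job is handed in when it is done.

Besides the shell and the picture viewer there is one more tool, called after "Request:" as name(argument=value, ...) on one line, values as JSON. step_arm: Moves the arm, as the interface text tells. Its arguments: {"type":"object","properties":{"series":{"type":"array"}},"required":["series"]}

```bash
mkdir -p pics; cat > h.py <<'E'
import numpy as np, cv2
from rig import sense, read_camera, close_job, grip_depth
from scipy.spatial.transform import Rotation as Ro
def ray(c,u,v):
    d=c["R"].T@np.array([(u-c["cx"])/c["fx"],(v-c["cy"])/c["fy"],1.]); o=-c["R"].T@c["t"]; return o,d
def plane(c,u,v,z):
    o,d=ray(c,u,v); return o+d*(z-o[2])/d[2]
def tri(c1,p1,c2,p2):
    o1,d1=ray(c1,*p1);o2,d2=ray(c2,*p2)
    s=np.linalg.lstsq(np.c_[d1,-d2],o2-o1,rcond=None)[0]
    a,b=o1+s[0]*d1,o2+s[1]*d2; return (a+b)/2,np.linalg.norm(a-b)
def proj(c,X):
    p=c["R"]@np.array(X)+c["t"]; return np.array([c["fx"]*p[0]/p[2]+c["cx"],c["fy"]*p[1]/p[2]+c["cy"]])
E
python3 - <<'E'
from h import *
import pickle
s=sense();print({k:np.round(v,3) for k,v in s.items()},grip_depth)
for n in ("scene","top"):
    c=read_camera(n); cv2.imwrite(f"pics/{n}0.png",c["pixels"]); pickle.dump(c,open(n+"0.pkl","wb"))
    print(n,np.round(-c["R"].T@c["t"],3),np.round(c["R"][2],2),c["fx"])
E
```

```text
{'t': np.float64(0.0), 'joints': array([-1.269,  0.322, -0.07 ,  1.452,  0.023,  1.371, -0.057]), 'qvel': array([ 0.001,  0.001,  0.   , -0.002,  0.001, -0.001,  0.   ]), 'joint_efforts': array([-0.0000e+00, -4.9358e+01, -3.8200e-01, -3.1433e+01,  1.3000e-02,
        1.1000e-02, -0.0000e+00]), 'tcp_pos': array([0.184, 0.623, 0.23 ]), 'orientation': array([ 0.143,  0.99 , -0.001, -0.   ]), 'force': array([-0.587, -0.131, -0.109]), 'wrist_torque': array([ 0.034, -0.004, -0.062]), 'grip_force': np.float64(0.0), 'gripper_width': np.float64(0.998)} -0.0187
scene [1.448 0.354 0.796] [-0.76 -0.26 -0.59] 489.67609439931334
top [0.257 0.013 1.215] [ 0.18  0.   -0.98] 432.83448562656446
```

View pics/scene0.png

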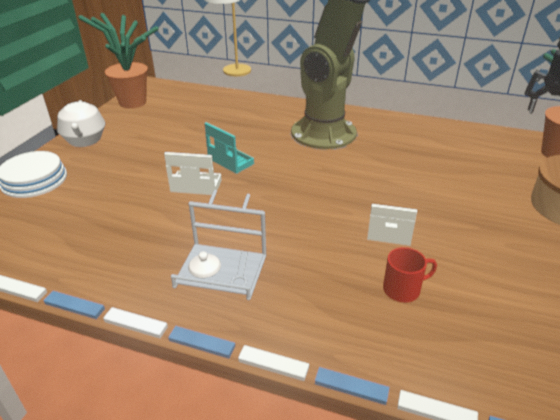

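View pics/top0.png

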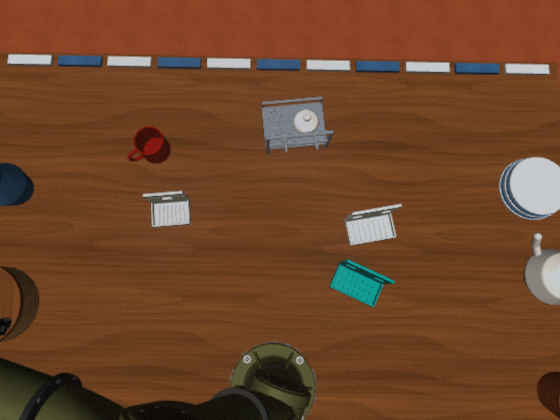

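The scene view shows the soap-dish candidates: white with two holes at scene (190,173) / top (371,225); white with one hole at scene (392,225) / top (168,209); turquoise at scene (228,150) / top (362,283). By the description I choose the first. The rack is at scene (228,245) / top (297,125), and the mug at scene (405,275). I'll check the choice in a close crop.

```bash
python3 - <<'E'
import cv2,numpy as np
s=cv2.imread("pics/scene0.png")[145:295,150:275]; t=cv2.imread("pics/top0.png")[85:255,250:415]
a=cv2.resize(s,None,fx=4,fy=4,interpolation=cv2.INTER_CUBIC)[:600]
b=cv2.resize(t,None,fx=4,fy=4,interpolation=cv2.INTER_CUBIC)
cv2.imwrite("pics/cs.png",a);cv2.imwrite("pics/ct.png",b[:600])
E
```

```text
(no output)
```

View pics/cs.png

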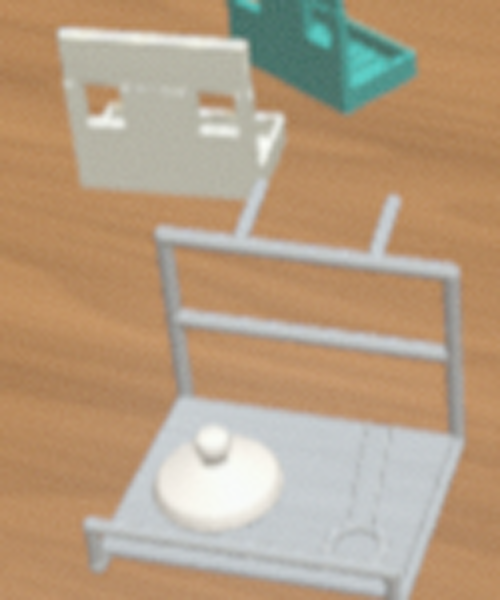

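View pics/ct.png

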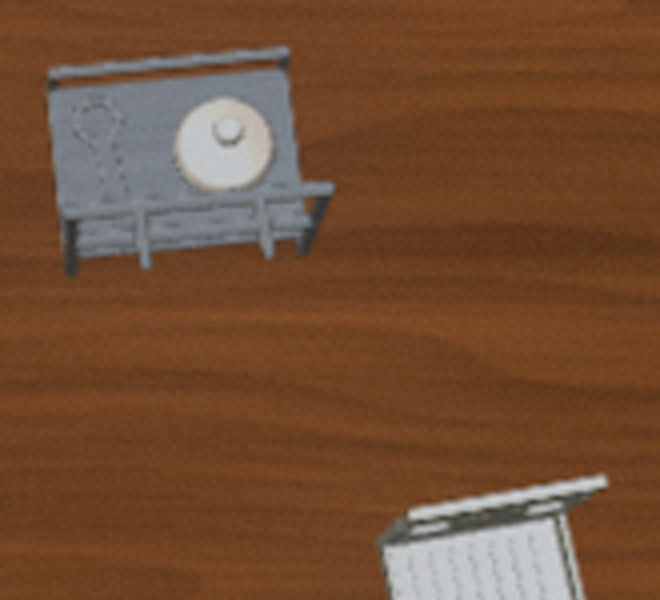

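Crops confirm the choice: two holes in the white plate (scene crop (103,100) and (218,112)). The rack's pin tips are at scene crop (262,182) and (395,199), and top crop (269,256) and (146,266). Now the measuring.

```bash
python3 - <<'E'
from h import *
import pickle
S,T=[pickle.load(open(n+"0.pkl","rb")) for n in("scene","top")]
fs=lambda p:(p[0]/4+150-.4,p[1]/4+145-.4); ft=lambda p:(p[0]/4+250-.4,p[1]/4+85-.4)
P={}
for n,s,t in [("dish-y",(61,30),(606,479)),("dish+y",(249,42),(410,512)),("rail-y",(158,231),(333,187)),("rail+y",(458,268),(63,212)),("tip-y",(263,181),(269,257)),("tip+y",(395,198),(146,267))]:
    P[n],e=tri(S,fs(s),T,ft(t)); print(n,np.round(P[n]*1000,1),round(e*1000,1))
for a,b in(("dish-y","dish+y"),("rail-y","rail+y"),("tip-y","tip+y")):
    d=P[b]-P[a]; print(a,"len",np.linalg.norm(d)*1000,"mid",(P[a]+P[b])*500,"yaw",np.degrees(np.arctan2(-d[0],d[1])))
# refined: top view only onto planes
for n,t,z in [("dish-y",(606,479),.125),("dish+y",(410,512),.125),("rail-y",(333,187),.135),("rail+y",(63,212),.135),("tip-y",(269,257),.142),("tip+y",(146,267),.142)]:
    print(n,np.round(plane(T,*ft(t),z)*1000,1))
E
```

```text
dish-y [ 470.9 -319.5  124.6] 2.0
dish+y [ 446.7 -192.5  125.8] 3.4
rail-y [ 662.3 -145.2  130.9] 1.4
rail+y [641.5  31.5 132.2] 0.1
tip-y [ 610.3 -102.3  141. ] 0.8
tip+y [601.9 -22.6 141.2] 1.1
dish-y len 129.33270240295013 mid [ 458.80683878 -255.97651127  125.19958095] yaw 10.804231701391766
rail-y len 177.90424534870616 mid [651.90166951 -56.88850567 131.53678269] yaw 6.703722566046716
tip-y len 80.09951050649 mid [606.10945058 -62.44146311 141.09686916] yaw 5.992894225442051
dish-y [ 471.3 -320.3  125. ]
dish+y [ 447.5 -194.2  125. ]
rail-y [ 661.1 -145.3  135. ]
rail+y [640.5  31.3 135. ]
tip-y [ 610.1 -102.5  142. ]
tip+y [601.9 -23.1 142. ]
```

```bash
cat >> h.py <<'E'
def plan(wps,step=55,rstep=9,grip=0,start=None):
    """wps: list of (pos m, yaw deg of tool y); prints rounded rows (shift mm, turn deg, grip), tool pointing down"""
    s=sense(); p=np.array(s["tcp_pos"]) ; R=Ro.from_quat(s["orientation"])
    if start: p,R=start
    rows=[]
    for pos,yaw in wps:
        y=np.radians(yaw); ty=np.array([np.cos(y),np.sin(y),0]); tz=np.array([0,0,-1.]); G=Ro.from_matrix(np.c_[np.cross(ty,tz),ty,tz])
        pos=np.array(pos)
        n=int(max(1,np.ceil(np.linalg.norm(pos-p)*1000/step),np.ceil(np.degrees((R.inv()*G).magnitude())/rstep)))
        for k in range(n,0,-1):
            d=np.round(R.inv().apply((pos-p)/k)*1000,1 if step<20 else 0); r=np.round(np.degrees((R.inv()*G).as_rotvec()/k),1)
            p=p+R.apply(d/1000); R=R*Ro.from_rotvec(np.radians(r)); rows.append([*map(float,d),*map(float,r),grip])
    for i in range(0,len(rows),10): print(str([[int(v) if v==int(v) else v for v in r] for r in rows[i:i+10]]).replace(" ",""))
    print("end",np.round(p,4))
E
python3 - <<'E'
from h import *
plan([((.46,.27,.25),45),((.455,-.257,.22),10.8)])
E
```

```text
[[-40,-29,-2,0,0,3.2,0],[-42,-27,-2,0,0,3.2,0],[-44,-24,-2,0,0,3.2,0],[-45,-22,-2,0,0,3.2,0],[-46,-19,-2,0,0,3.1,0],[-47,-17,-2,0,0,3.2,0],[-47,-14,-2,0,0,3.1,0],[-48,-11,-3,0,0,3.2,0],[-49,-9,-2,-0.1,0,3.1,0],[-37,-38,3,0,0,3.4,0]]
[[-39,-35,3,0,0,3.4,0],[-41,-33,3,0,0,3.4,0],[-43,-30,3,0,0,3.4,0],[-45,-28,3,0,0,3.4,0],[-46,-25,3,0,0,3.4,0],[-48,-22,3,0,0,3.5,0],[-49,-20,3,0,0,3.4,0],[-50,-16,3,0,0,3.5,0],[-51,-14,3,0,0,3.4,0]]
end [ 0.4549 -0.257   0.22  ]
```

Request:
step_arm(series=[[-40, -29, -2, 0, 0, 3.2, 0], [-42, -27, -2, 0, 0, 3.2, 0], [-44, -24, -2, 0, 0, 3.2, 0], [-45, -22, -2, 0, 0, 3.2, 0], [-46, -19, -2, 0, 0, 3.1, 0], [-47, -17, -2, 0, 0, 3.2, 0], [-47, -14, -2, 0, 0, 3.1, 0], [-48, -11, -3, 0, 0, 3.2, 0], [-49, -9, -2, 0, 0, 3.1, 0], [-37, -38, 3, 0, 0, 3.4, 0]])

```text
t: 1.35
tcp_pos: [0.4605, 0.2158, 0.247]
orientation: [0.411, 0.912, -0.0, 0.001]
force: [0.1, -0.8, 0.3]
gripper_width: 0.999
grip_force: 0.0
```

Request:
step_arm(series=[[-39, -35, 3, 0, 0, 3.4, 0], [-41, -33, 3, 0, 0, 3.4, 0], [-43, -30, 3, 0, 0, 3.4, 0], [-45, -28, 3, 0, 0, 3.4, 0], [-46, -25, 3, 0, 0, 3.4, 0], [-48, -22, 3, 0, 0, 3.5, 0], [-49, -20, 3, 0, 0, 3.4, 0], [-50, -16, 3, 0, 0, 3.5, 0], [-51, -14, 3, 0, 0, 3.4, 0], [0, 0, 0, 0, 0, 0, 0]])

```text
t: 2.6
tcp_pos: [0.453, -0.2613, 0.22]
orientation: [0.641, 0.768, -0.001, 0.0]
force: [0.2, 1.1, 0.4]
gripper_width: 0.999
grip_force: 0.0
```

```bash
python3 - <<'E'
from h import *
import pickle
s=sense();print(s["t"],np.round(s["tcp_pos"],4),np.round(Ro.from_quat(s["orientation"]).as_matrix(),3).tolist(),np.round(s["joints"],2))
c=read_camera("wrist");pickle.dump(c,open("w1.pkl","wb"));cv2.imwrite("pics/w1.png",c["pixels"])
for y in(-65,65):
  a=np.radians(10.8);print(proj(c,np.array([.455,-.257,.125])+y/1000*np.array([-np.sin(a),np.cos(a),0])))
E
```

```text
2.6 [ 0.453  -0.2613  0.22  ] [[-0.179, 0.984, -0.001], [0.984, 0.179, -0.002], [-0.002, -0.002, -1.0]] [-0.34  0.05  0.85  1.81 -0.04  1.3   0.7 ]
[281.80778195 271.93772107]
[280.72009335 120.75346177]
```

View pics/w1.png

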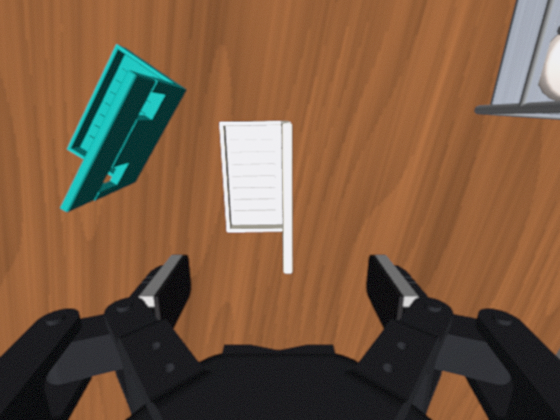

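The wrist view shows the two-hole dish's plate top edge running from (286.5,123) to (288.5,272), about 5 mm beyond my estimate in x.

```bash
python3 - <<'E'
from h import *
import pickle
c=pickle.load(open("w1.pkl","rb"))
a=plane(c,286.7,123,.125);b=plane(c,288.3,272,.125);m=(a+b)/2;d=a-b
yaw=np.degrees(np.arctan2(-d[0],d[1]));print(a,b,m,np.linalg.norm(d),yaw)
t=m.copy();t[:2]=(m[:2]+[.4565,-.257])/2
print(t,yaw)
plan([((t[0],t[1],.17),(yaw+10.8)/2),((t[0],t[1],.099),(yaw+10.8)/2)],step=25)
E
```

```text
[ 0.44765852 -0.19397267  0.125     ] [ 0.47289602 -0.31987605  0.125     ] [ 0.46027727 -0.25692436  0.125     ] 0.1284079218288303 11.334794023054023
[ 0.45838863 -0.25696218  0.125     ] 11.334794023054023
[[0,2,17,0,0,-0.2,0],[0,1,16,0,0,-0.1,0],[0,2,17,-0.1,0,-0.2,0],[0,0,24,0,0,0,0],[0,0,23,0,0,0,0],[0,0,24,0,0,0,0]]
end [ 0.4588 -0.2573  0.0989]
```

Request:
step_arm(series=[[0, 2, 17, 0, 0, 0, 0], [0, 1, 16, 0, 0, 0, 0], [0, 2, 17, 0, 0, 0, 0], [0, 0, 24, 0, 0, 0, 0], [0, 0, 23, 0, 0, 0, 0], [0, 0, 24, 0, 0, 0, 0], [0, 0, 0, 0, 0, 0, 0]])

```text
t: 3.52
tcp_pos: [0.4582, -0.2544, 0.0969]
orientation: [0.637, 0.771, -0.001, -0.002]
force: [0.6, -1.2, 1.4]
gripper_width: 1.003
grip_force: 0.0
```

Request:
step_arm(series=[[0, 0, 0, 0, 0, 0, 120], [0, 0, 0, 0, 0, 0, 160], [0, 0, 0, 0, 0, 0, 200], [0, 0, 0, 0, 0, 0, 255], [0, 0, 0, 0, 0, 0, 255], [0, 0, 0, 0, 0, 0, 255], [0, 0, 0, 0, 0, 0, 255], [0, 0, 0, 0, 0, 0, 255]])

```text
t: 4.53
tcp_pos: [0.4602, -0.2557, 0.0998]
orientation: [0.637, 0.771, 0.0, 0.0]
force: [-1.7, 0.9, 5.0]
gripper_width: 0.073
grip_force: 60.1
```

```bash
python3 - <<'E'
from h import *
s=sense();p=s["tcp_pos"]
plan([((p[0],p[1],.171),10.9),((.5506,-.0688,.171),6.5)],step=25,grip=255)
E
```

```text
[[0,0,-24,0,0,0,255],[0,0,-24,0,0,0,255],[0,0,-23,0,0,-0.1,255],[18,14,0,0,0,0.5,255],[19,14,0,0,0,0.5,255],[19,13,0,0,0,0.5,255],[19,13,0,0,0,0.5,255],[19,13,0,0,0,0.5,255],[19,13,0,0,0,0.5,255],[19,13,0,0,0,0.5,255]]
[[19,13,0,0,0,0.5,255],[20,12,0,0,0,0.4,255]]
end [ 0.5503 -0.0684  0.1709]
```

Request:
step_arm(series=[[0, 0, -12, 0, 0, 0, 255], [0, 0, -20, 0, 0, 0, 255], [0, 0, -20, 0, 0, 0, 255], [0, 0, -19, 0, 0, 0, 255], [18, 14, 0, 0, 0, 0.5, 255], [19, 14, 0, 0, 0, 0.5, 255], [19, 13, 0, 0, 0, 0.5, 255], [19, 13, 0, 0, 0, 0.5, 255], [19, 13, 0, 0, 0, 0.5, 255], [19, 13, 0, 0, 0, 0.5, 255]])

```text
t: 5.78
tcp_pos: [0.52, -0.13, 0.1705]
orientation: [0.657, 0.754, -0.0, -0.0]
force: [-0.0, -0.6, -3.2]
gripper_width: 0.079
grip_force: 58.8
```

Request:
step_arm(series=[[19, 13, 0, 0, 0, 0.5, 255], [19, 13, 0, 0, 0, 0.5, 255], [20, 12, 0, 0, 0, 0.4, 255], [0, 0, 0, 0, 0, 0, 255], [0, 0, 0, 0, 0, 0, 255]])

```text
t: 6.4
tcp_pos: [0.5498, -0.0693, 0.1703]
orientation: [0.667, 0.745, -0.0, 0.0]
force: [-0.6, -1.1, -2.8]
gripper_width: 0.081
grip_force: 58.9
```

```bash
python3 - <<'E'
from h import *
import pickle
s=sense();print(s["t"],np.round(s["tcp_pos"],4),np.round(Ro.from_quat(s["orientation"]).as_matrix(),3).tolist(),s["grip_force"])
ims=[]
for n,o in(("scene",(145,150)),("top",(85,240))):
    c=read_camera(n);pickle.dump(c,open(n+"1.pkl","wb"));q=c["pixels"][o[0]:o[0]+140,o[1]:o[1]+100]
    ims.append(cv2.resize(q,None,fx=4,fy=4,interpolation=cv2.INTER_CUBIC))
cv2.imwrite("pics/st1.png",np.hstack(ims))
E
```

```text
6.4 [ 0.5498 -0.0693  0.1703] [[-0.111, 0.994, -0.001], [0.994, 0.111, -0.001], [-0.001, -0.001, -1.0]] 58.86483550071716
```

View pics/st1.png

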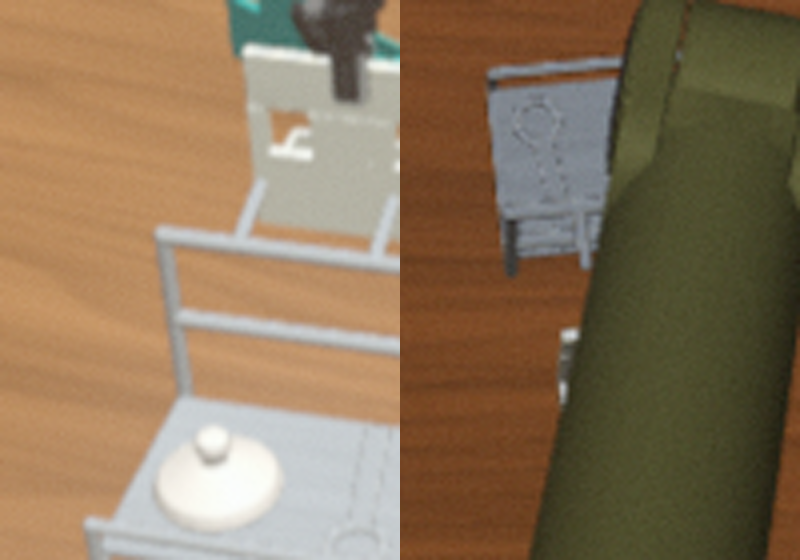

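The scene crop shows the dish held upright, its back plate's −y top corner at (245,46) and its −y hole at about (268–312, 113–158). The pin tips are in front, at (263,181) and (393,198). I'll compare this with the model.

```bash
python3 - <<'E'
from h import *
import pickle
S=pickle.load(open("scene1.pkl","rb"))
R=Ro.from_quat(sense()["orientation"]).as_matrix();tc=sense()["tcp_pos"]
ax=R[:,1]; ay=np.array([-ax[1],ax[0],0]);az=np.array([0,0,1.])
o=tc-np.array([0,0,.099])
f=lambda x,y,z:(proj(S,o+ax*x/1000+ay*y/1000+az*z/1000)-[149.6,144.6])*4
for n,q in(("top",(4,-65,125)),("bot",(4,-65,0)),("hole",(4,-54,54)),("hole",(4,-26,54)),("hole",(4,-54,86)),("hole",(4,-26,86))):print(n,q,f(*q).round())
g=S["pixels"][145:285,150:250].astype(int); m=((g.min(2)>140)&(g.max(2)-g.min(2)<45)).astype(int)
for r in range(8,62,3): print(145+r,"".join(".#"[v] for v in m[r,55:]))
E
```

```text
top (4, -65, 125) [242.  49.]
bot (4, -65, 0) [260. 220.]
hole (4, -54, 54) [269. 151.]
hole (4, -26, 54) [313. 156.]
hole (4, -54, 86) [265. 107.]
hole (4, -26, 86) [309. 112.]
153 .............................................
156 ......#######................................
159 ......#####################..........###.....
162 ......######################........#########
165 .......#####################........#########
168 .......#####################.........########
171 .......######################################
174 .......#####..........#######################
177 ........#####.....##########################.
180 ........#####...#############################
183 ........#####################################
186 ........#####################################
189 ........#####################################
192 .......######################################
195 ......#######################################
198 .....########################################
201 ....####.........############################
204 ###########...........................#######
```

Held pose matches the model to about 1 mm. Now move the tips into the holes, then follow the pins.

Request:
step_arm(series=[[0, 8, 0, 0, 0, 0, 255], [0, 10, 0, 0, 0, 0, 255], [0, 10, 0, 0, 0, 0, 255], [0, 10, 0, 0, 0, 0, 255], [0, 9, 0, 0, 0, 0, 255], [0, 8, 0, 0, 0, 0, 255], [0, 7, 1, 0, 0, 0, 255], [0, 0, 0, 0, 0, 0, 255]])

```text
t: 7.5
tcp_pos: [0.6122, -0.0614, 0.1691]
orientation: [0.666, 0.746, -0.0, -0.0]
force: [-0.2, -0.3, -2.7]
gripper_width: 0.079
grip_force: 58.8
```

```bash
python3 - <<'E'
from h import *
import pickle
s=sense();print(s["t"],np.round(s["tcp_pos"],4),s["force"])
c=read_camera("scene");q=c["pixels"][140:240,175:300]
cv2.imwrite("pics/s2.png",cv2.resize(q,None,fx=5,fy=5,interpolation=cv2.INTER_CUBIC))
E
```

```text
7.5 [ 0.6122 -0.0614  0.1691] [-0.2023843  -0.30097927 -2.66274464]
```

View pics/s2.png

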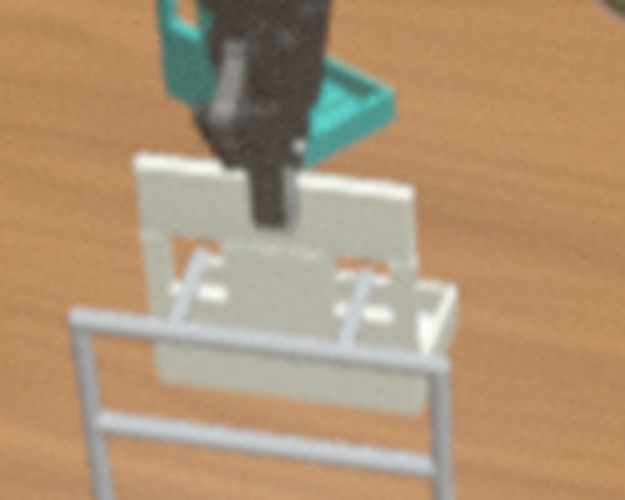

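Both pins (tips at (203,255) and (365,275)) sit inside the two holes, about centred, with no contact force. Now slide along the pins, then lower.

Request:
step_arm(series=[[0, 5, 1.3, 0, 0, 0, 255], [0, 6, 1.6, 0, 0, 0, 255], [0, 6, 1.6, 0, 0, 0, 255], [0, 6, 1.6, 0, 0, 0, 255], [0, 3, 1, 0, 0, 0, 255], [0, 0, 2, 0, 0, 0, 255], [0, 0, 2, 0, 0, 0, 255], [0, 0, 2, 0, 0, 0, 255], [0, 0, 0, 0, 0, 0, 255]])

```text
t: 8.68
tcp_pos: [0.6375, -0.0586, 0.1561]
orientation: [0.666, 0.746, -0.0, -0.0]
force: [0.3, -0.5, -3.5]
gripper_width: 0.083
grip_force: 58.9
```

Request:
step_arm(series=[[0, 0, 1.5, 0, 0, 0, 255], [0, 0, 1, 0, 0, 0, 255], [0, 0, 0, 0, 0, 0, 255]])

```text
t: 9.05
tcp_pos: [0.6377, -0.0586, 0.1537]
orientation: [0.666, 0.746, -0.0, -0.0]
force: [0.4, -0.1, -3.4]
gripper_width: 0.082
grip_force: 58.9
```

Request:
step_arm(series=[[0, 0, 1, 0, 0, 0, 255], [0, 0, 0.5, 0, 0, 0, 255], [0, 0, 0, 0, 0, 0, 255]])

```text
t: 9.43
tcp_pos: [0.638, -0.0587, 0.1527]
orientation: [0.666, 0.746, 0.0, 0.0]
force: [-0.7, 0.4, 0.6]
gripper_width: 0.081
grip_force: 59.4
```

The pins now carry the weight. Open, then withdraw upward.

Request:
step_arm(series=[[0, 0, 0, 0, 0, 0, 215], [0, 0, 0, 0, 0, 0, 190], [0, 0, 0, 0, 0, 0, 160], [0, 0, 0, 0, 0, 0, 130], [0, 0, 0, 0, 0, 0, 130], [0, 0, 0, 0, 0, 0, 130]])

```text
t: 10.18
tcp_pos: [0.6378, -0.0586, 0.1522]
orientation: [0.666, 0.746, 0.0, 0.0]
force: [1.1, 0.3, 0.8]
gripper_width: 0.487
grip_force: 0.0
```

Request:
step_arm(series=[[0, 0, -10, 0, 0, 0, 130], [0, 0, -20, 0, 0, 0, 130], [0, 0, -25, 0, 0, 0, 130], [0, 0, -30, 0, 0, 0, 130], [0, 0, -20, 0, 0, 0, 130], [0, 0, 0, 0, 0, 0, 130], [0, 0, 0, 0, 0, 0, 130]])

```text
t: 11.05
tcp_pos: [0.6373, -0.0584, 0.2564]
orientation: [0.666, 0.746, -0.0, -0.001]
force: [0.4, -1.7, 0.4]
gripper_width: 0.492
grip_force: 0.0
```

```bash
python3 - <<'E'
from h import *
s=sense();print(s["t"],np.round(s["tcp_pos"],4),s["force"])
c=read_camera("scene");q=c["pixels"][110:230,165:300]
a=np.radians(6.5);ax=np.array([np.cos(a),np.sin(a),0]);ay=np.array([-ax[1],ax[0],0])
for y in(-65,65):print(((proj(c,np.array([.650,-.0575,.052+.125])+ax*-.005+ay*y/1000)-[165,110])*5).round())
cv2.imwrite("pics/s3.png",cv2.resize(q,None,fx=5,fy=5,interpolation=cv2.INTER_CUBIC))
E
```

```text
11.05 [ 0.6373 -0.0584  0.2564] [ 0.43772471 -1.68975475  0.41838411]
[162. 376.]
[443. 411.]
```

View pics/s3.png

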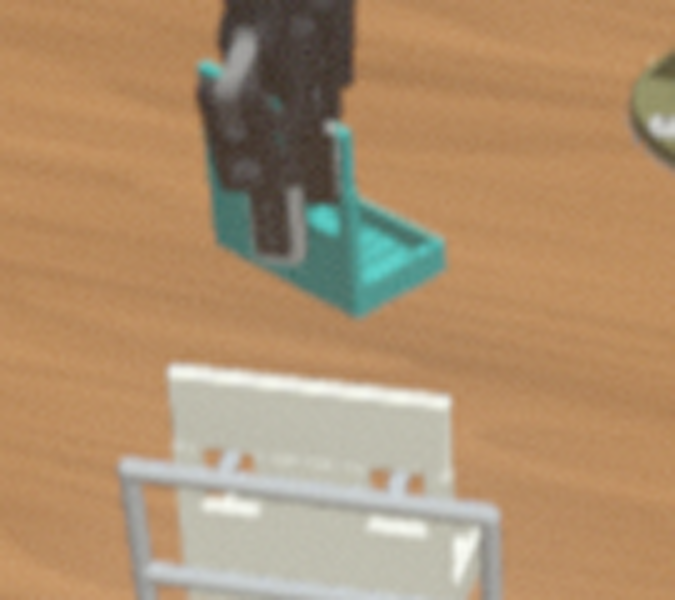

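The dish hangs with both pins through its holes at (230,465) and (398,482). Its top edge is within about 1 px of the home prediction, and the gripper is clear. One check that it is at rest, then hand in.

Request:
step_arm(series=[[0, 0, 0, 0, 0, 0, 130], [0, 0, 0, 0, 0, 0, 130], [0, 0, 0, 0, 0, 0, 130], [0, 0, 0, 0, 0, 0, 130]])

```text
t: 11.6
tcp_pos: [0.6377, -0.0586, 0.2572]
orientation: [0.666, 0.746, -0.0, -0.0]
force: [0.9, 0.0, 0.5]
gripper_width: 0.492
grip_force: 0.0
```

```bash
python3 - <<'E'
from h import *
a=cv2.resize(read_camera("scene")["pixels"][110:230,165:300],None,fx=5,fy=5,interpolation=cv2.INTER_CUBIC).astype(int);b=cv2.imread("pics/s3.png").astype(int)
d=abs(a-b)[350:];print(d.mean(),np.percentile(d,99))
if np.percentile(d,99)<40: print(close_job())
E
```

```text
1.352080987654321 5.0
the job is handed in; nothing more can be done
None
```

The two-hole soap dish hangs at rest on the rack with a pin through each hole, released with the gripper clear, and I handed the job in at about 12 s; the judge's result was not shown.

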